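Lower the slate stand by one hole and slide the slate into its holder

ROBOT

A 6-joint arm with a two-finger parallel gripper is mounted at the origin on a cart in front of the work surface, level with it; the furniture and walls round the work are solid. World frame = base frame: x ahead of the robot, y to its left, z up, the work surface at z = 0. Lengths are in m, angles in rad, forces in N, time in s.
With the tool pointing down it reaches from about 0.35 to 0.85 m from the base axis. Payload 8.1 kg.
Tool frame: the origin (TCP) lies midway between the tips of the shut fingers; the grasp point (between the pads) lies 19 mm behind it; z points along the fingers, y is the direction in which the jaws open and shut (so a half turn about z gives the same grasp; the last joint's range is limited). The gripper opens to 93 mm and grips with 3 to 60 N. Pads are 15 mm wide; open, the fingers measure 128 mm over their backs; the gripper's body (75 mm by 188 mm) begins 65 mm behind the grasp point.
Start: joints at [-1.363, 0.13, 1.488, -0, 1.523, -0.085], TCP at [0.173, -0.574, 0.219] pointing down, gripper open.
Joint ranges: [-2.96, 2.96], [-0.89, 2.26], [0.02, 2.5], [-1.34, 4.48], [0, 2.73], [-2.66, 2.66]. Speed limits (rad/s): [2.39, 2.39, 2.79, 3.14, 3.14, 3.14].

INTERFACE

Orientations are given as a rotation vector (axis times angle).
In Python, from plant import robot, optics, ticket gives the robot as it stands.
- The arm moves only by the tool send_rows, never from a script. Its argument "targets" is a list of rows, each a list of 3 entries, a list of its own where there are three numbers: the opening, from -1 (shut) to 1 (fully open), then the shift along the tool's x, y, z in mm, then the turn about the tool's z in rad. A call has 1 to 12 rows; each row shifts and turns the commanded pose from where the row before left it, along the tool's axes as they then stand; what a row does not reach is not made up. A row lasts 1/10 s, in which the tool goes at most 50 mm and 8.59 degrees, less where a joint would pass 70% of its speed; a pose out of reach is approached as far as the arm can. A call with a gripper value outside its range is refused whole. The fingers move at their own pace and stop on an object; "newtons" is the grip in N (left out, the last holds). Time passes only in rows, so rows that do not move let the fingers close. It gives the time, the measured TCP pose, the force and the opening at its end, in the units of the state.
- robot.read_state(): the state, without advancing time (a new reading comes with each control period).
- optics.read_camera(name): name is "side" or "top"; returns a dict with "color" (480x640x3 uint8, red, green, blue), "K" (3x3 intrinsics, pixels), "position" and "orientation" of the camera in the world. Camera axes: x right, y up, looking along -z (the intrinsics and any distortion apply to the point x, -y, -z); pixel columns grow to the right and rows downward; lengths in m; the calibration is good to about 2 mm. A picture is of the moment at which its call begins. There is no depth.
- ticket.close_job(): hands the job in, once; it reports no verdict.
Trained networks look in the newest picture that a camera, given by its name, has taken for a name from the list of things; names that differ only in an ending like _2 or _b are one class to them, and where a whole thing is asked for, a point or a joint stands for the part that bears it (a point fixed in the world has none). Each returns a list of dicts, best first, with "confidence" (0 to 1); they miss things now and then, are a little off and sometimes report something else, mostly with a low value. They report only what shows in the picture. A call takes as long as a camera call. They do not tell look-alikes from the thing itself.
- optics.cut_out(camera, name): "region" (480x640 bool, what is visible of it) and "point" ([column, row] in pixels, amid what is visible of it).
The state is a dict: "t": time; "q": joint angles; "dq": joint speeds; "joint_torque": joint torques, N m; "tool_pos": TCP position; "orientation": TCP orientation; "force": force on the tool from outside, world axes, zero at the start; "wrist_torque": the same for the moment, N m; "opening": finger opening in m.
Only numpy, scipy, OpenCV 4.12 (cv2) and the standard library are available. Lean on these libraries where they do the work, as an engineer would, in place of code of your own. Each camera call takes 0.05 s, during which the arm holds its last target.

TASK

The slate stand on the worktop is set too high: squeeze its orange spring button to free the outer tube, lower the tube to the next hole down, and let the button spring back out so that it locks there. Then take the framed slate out of its wooden rest and slide it upright, right to the bottom, into the wooden holder on the stand. Leave the slate standing there, let go, do not let the slate fall over, and leave the other things on the worktop where they are.

Things in the scene. Friction and masses are not known exactly. Their poses are not given: they have to be found in the camera images.
- stand: Slate stand, fixed: black foot 150x130x12 mm (x from -100 to +50) with a square 24 mm aluminium inner tube. Origin: column axis at worktop height, z up. The slate holder is on its -x side, the orange button on its +y side. The inner tube has three locking holes, 35 mm apart in height; the stand starts in the uppermost.
- head_top (a point): Centre of the top of the black head of the aluminium outer tube (38x36 mm, 115 mm long with the head), which slides vertically on the inner tube. Axes as the stand's; it lies on the column axis, 200 mm above the worktop at the start. The head is 42 mm along x, 40 mm along y (faces at y = +-20 mm) and 44 mm high.
- sleeve (a joint): Height of the outer tube (0.35 kg), m, growing as it goes DOWN, -0.002 to 0.073; holes at 0, 0.035, 0.070, each with 2 mm of play either way. The tooth in a hole locks it; it slides while the button is pressed, or let go between holes, until the tooth springs into a hole. Friction of 6 N holds it where it is left; freed, pushing it down takes about 3 N.
- button (a joint): Travel of the orange spring button, m: 0 out, 0.007 fully pressed; it moves horizontally, towards the stand's -y. Spring 2 N at rest, 5.5 N fully pressed. Pressed 4 mm or more, the locking tooth is clear of the hole. Let go between holes it stays at about 0.004 and springs out to 0 by itself when the tube comes to a hole.
- button_face (a point): Centre of the orange button's outer face, 18 mm wide, 20 mm high, 9 mm proud of the head's +y face when out (2 mm fully pressed), 23 mm below the head's top; it moves with the tube. A two-finger pinch across the head, one finger here and one on the head's opposite face (49 mm apart, 42 mm when pressed), presses it and holds the tube.
- holder_floor (a point): Centre of the floor of the wooden slate holder carried by the outer tube, 52 mm from the column axis on the stand's -x side; 105 mm above the worktop at the start, 70 mm one hole lower. Axes as the stand's. The slot, open at the top, is 15 mm wide along x and 124 mm long along y. Front wall and ends rise 48 mm, back wall 56 mm, plus flared lips 12 mm higher (mouth about 27 x 134 mm).
- slate: Dark slate in a pale wooden frame with a chalk pear on both sides: a rigid panel 12 mm thick (its x), 120 mm wide (its y), 150 mm high (its z), about 0.22 kg. Origin: centre of its underside, z up. Either broad side may face the robot in the holder. It starts upright in the wooden rest.
- rest: Wooden rest, fixed to the worktop: foot 70x150x10 mm and two rails along y, tops 42 mm above the worktop, that form a slot 13.5 mm wide along x whose floor is 10 mm above the worktop. Origin: centre of its underside. The slate stands in the slot, its broad sides facing the rest's x; lift it straight up out. Mind the wall cabinets: fronts at x = 0.61 m, handles to about 0.57, from 0.46 m up.
- onion: brown onion on the chopping board at the right, 82x83x94 mm; bystander
- lemon: yellow lemon on the chopping board at the right, 72x55x56 mm; bystander
- tape_1: roll of brown tape lying flat behind the work, 92 mm across, 48 mm high; bystander
- garlic_1: bulb of garlic behind the work, 50 mm; bystander
- egg_timer: red and white kitchen timer behind the work, 63 mm across, 67 mm high; bystander
- tub: clear food tub with white lid at the left, 136x183x49 mm; bystander
- pen: white pen, 145 mm long, 9 mm thick, lying on the worktop between the stand and the wooden rest; bystander
There are look-alikes about, which are no part of the job. There is more than one size of the slate; the job needs the larger.

How it is judged:
By the outcome, as a careful person would: the job done as asked, in the order asked, and still so for the second after the job is handed in, with the robot touching nothing.
It also fails if it takes over 72 s, if anything falls off the work surface, if the arm or the gripper's body presses on something with over 40 N, if the wrist force passes 120 N, or if a joint passes its speed limit or range.

## Working session

There is one attempt and no reset: what is moved stays moved. The work goes in short steps, Python scripts to look and compute and a tool call to move; the robot and the scene stay as the last step left them, time stands still between calls to the robot, and variables do not carry over. Pictures are saved under pics/ and viewed, and the job is handed in when it is done.

Besides the shell and the picture viewer there is one more tool, called after ">>>" by a JSON object that holds its "method" and its "body", one argument or row to a line. send_rows: Moves the arm, as the interface text tells. Its arguments: {"type":"object","properties":{"targets":{"type":"array","items":{"type":"array"}},"newtons":{"type":"number"}},"required":["targets"]}

```bash
ls; mkdir -p pics
python3 - <<'E'
from plant import robot, optics
import cv2
for n in("side","top"):
    d=optics.read_camera(n); cv2.imwrite(f"pics/{n}0.png",d["color"][:,:,::-1])
    print(n,d["K"],d["position"],d["orientation"],[k for k in d])
print(robot.read_state())
E
```

```text
pics
side [[595.19901008   0.         310.50548028]
 [  0.         595.19901008 235.39056594]
 [  0.           0.           1.        ]] [-0.17734921  1.28845713  1.18858766] [ 0.31796116 -1.21957808 -2.3708206 ] ['color', 'K', 'position', 'orientation']
top [[596.60822501   0.         316.38321551]
 [  0.         596.60822501 243.02568956]
 [  0.           0.           1.        ]] [0.10834308 0.16669501 1.60944604] [ 0.21445044 -0.29033095 -1.89002543] ['color', 'K', 'position', 'orientation']
{'t': 0.1, 'q': array([-1.36337592e+00,  1.31091345e-01,  1.48917872e+00, -1.32547094e-05,
        1.52298180e+00, -8.54582704e-02]), 'dq': array([ 0.00010577, -0.00131854, -0.00231264,  0.0014656 , -0.00016839,
        0.00125427]), 'joint_torque': array([ 2.27079639e-03, -5.61341071e+01, -4.93095446e+01,  7.71235256e-02,
        2.92009965e-02, -6.45594741e-05]), 'tool_pos': array([ 0.17310291, -0.57395186,  0.21768435]), 'orientation': array([-3.10633014e+00, -4.58169708e-01,  1.79498022e-04]), 'force': array([-0.09630518,  0.57727594, -1.09431394]), 'wrist_torque': array([-0.00723513,  0.02833601,  0.01031445]), 'opening': 0.09317119676009279}
```

View pics/side0.png

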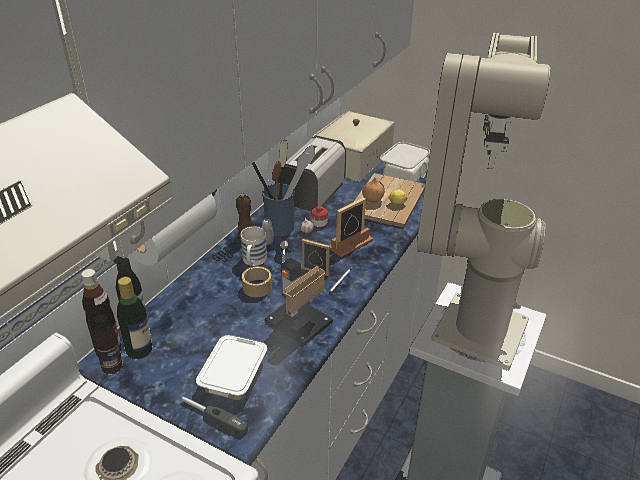

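View pics/top0.png

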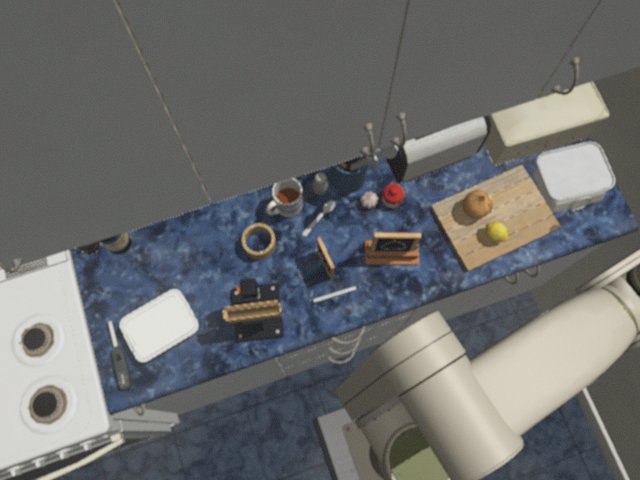

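```bash
cat > h.py <<'E'
import numpy as np, cv2
from scipy.spatial.transform import Rotation as R
from scipy.optimize import least_squares
def cam(d):
    return d["K"],np.array(d["position"]),R.from_rotvec(d["orientation"]).as_matrix()
def proj(c,P):
    K,p,M=c; v=(np.atleast_2d(P)-p)@M; v=v*[1,-1,-1]
    u=v@K.T; return u[:,:2]/u[:,2:]
def ray(c,uv):
    K,p,M=c; v=np.linalg.solve(K,[uv[0],uv[1],1.])*[1,-1,-1]; return p,M@v
def atz(c,uv,z):
    p,d=ray(c,uv); return p+d*(z-p[2])/d[2]
def tri(cs,uvs):
    A=0;b=0
    for c,uv in zip(cs,uvs):
        p,d=ray(c,uv); d=d/np.linalg.norm(d); Q=np.eye(3)-np.outer(d,d); A=A+Q; b=b+Q@p
    return np.linalg.solve(A,b)
E
python3 - <<'E'
import cv2
s=cv2.imread("pics/side0.png");t=cv2.imread("pics/top0.png")
cv2.imwrite("pics/s1.png",cv2.resize(s[185:365,230:430],None,fx=4,fy=4,interpolation=cv2.INTER_CUBIC)[:600] if 0 else cv2.resize(s[190:340,230:430],(800,600),interpolation=cv2.INTER_CUBIC))
cv2.imwrite("pics/t1.png",cv2.resize(t[210:360,220:420],(800,600),interpolation=cv2.INTER_CUBIC))
E
```

```text
(no output)
```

View pics/s1.png

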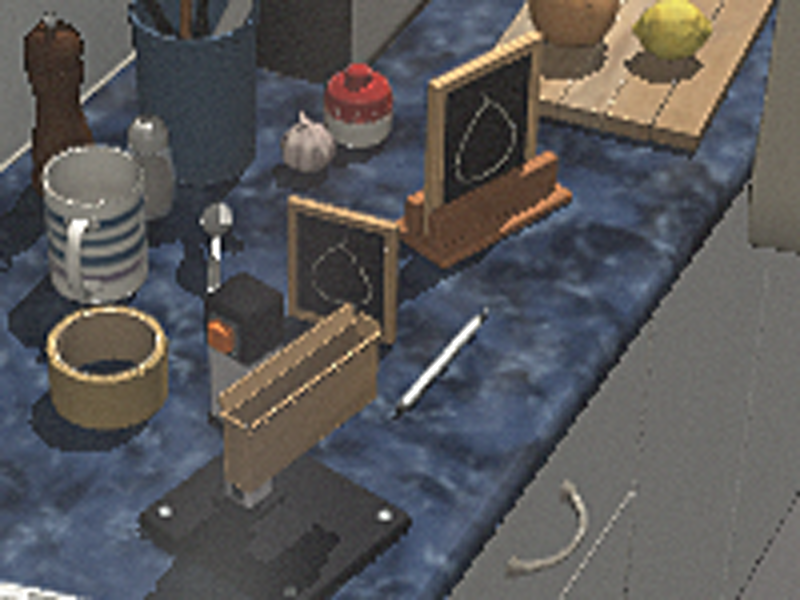

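View pics/t1.png

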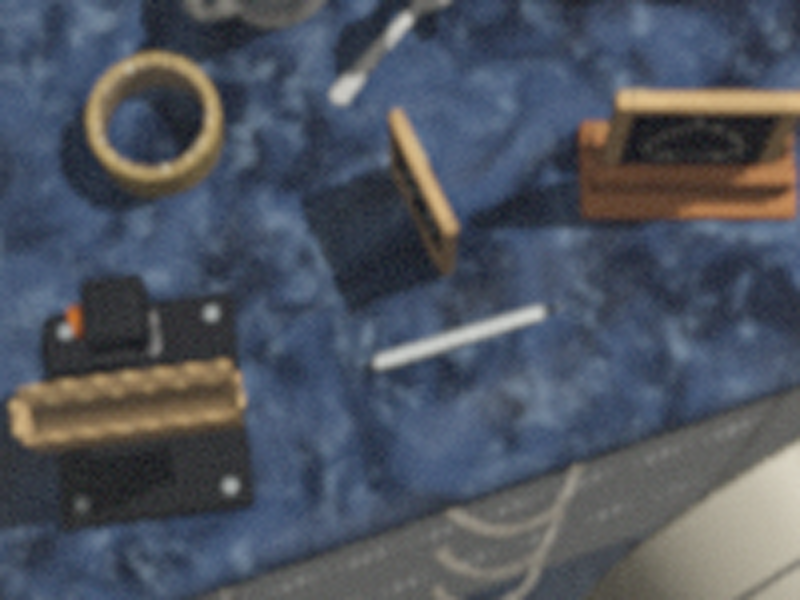

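Run:
```python
import cv2
s=cv2.imread("pics/side0.png");t=cv2.imread("pics/top0.png")
def c(im,x,y,w,h,n):
    f=min(800/w,600/h)
    cv2.imwrite(n,cv2.resize(im[y:y+h,x:x+w],None,fx=f,fy=f,interpolation=cv2.INTER_CUBIC));print(n,x,y,f)
c(s,255,255,100,75,"pics/a1.png")
c(s,315,190,80,75,"pics/a2.png")
c(t,220,270,80,75,"pics/a3.png")
c(t,350,215,90,60,"pics/a4.png")
c(s,255,290,100,75,"pics/a5.png")
```

```text
pics/a1.png 255 255 8.0
pics/a2.png 315 190 8.0
pics/a3.png 220 270 8.0
pics/a4.png 350 215 8.88888888888889
pics/a5.png 255 290 8.0
```

View pics/a1.png

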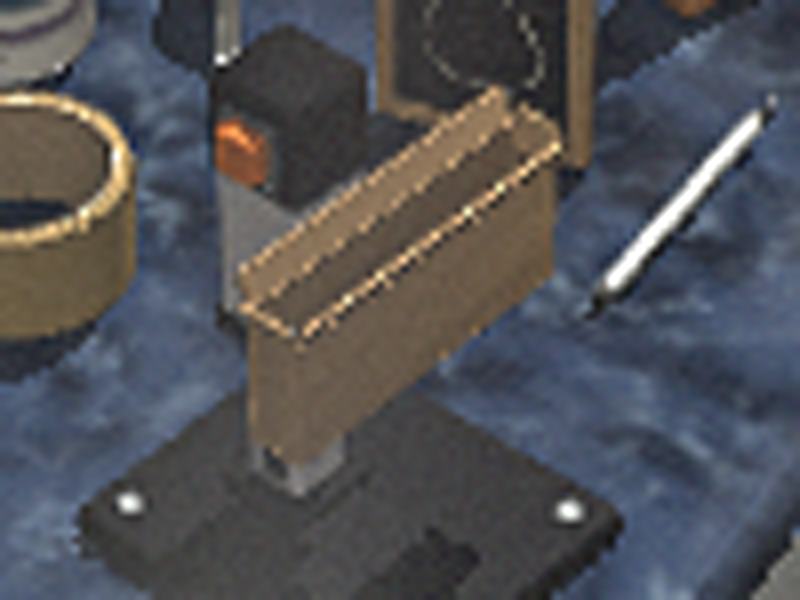

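View pics/a2.png

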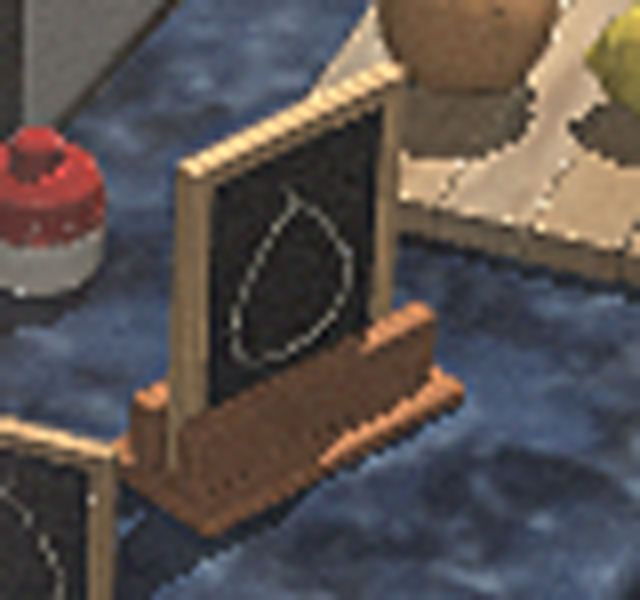

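View pics/a3.png

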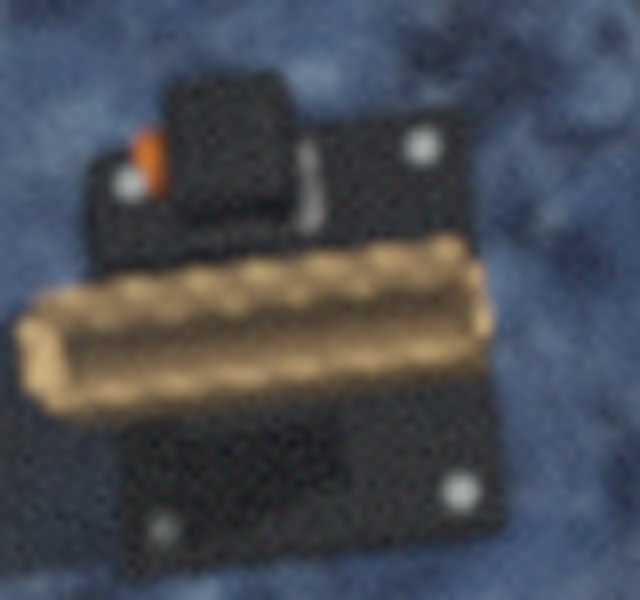

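View pics/a4.png

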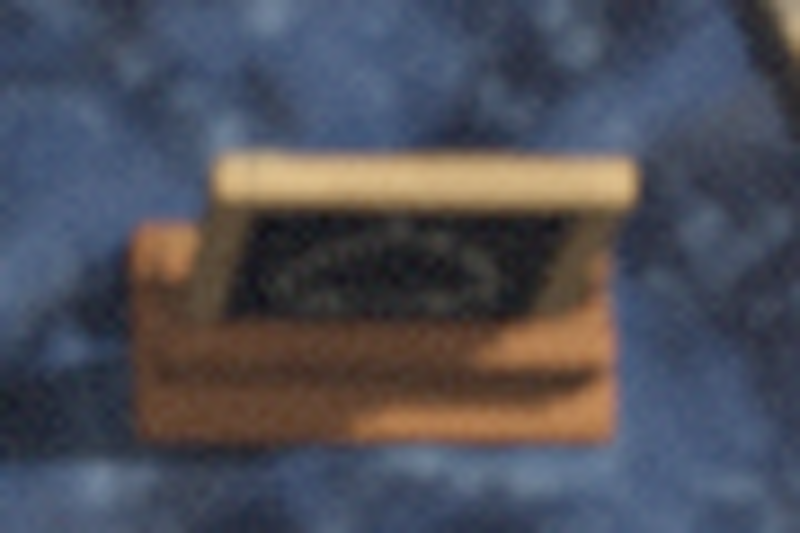

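View pics/a5.png

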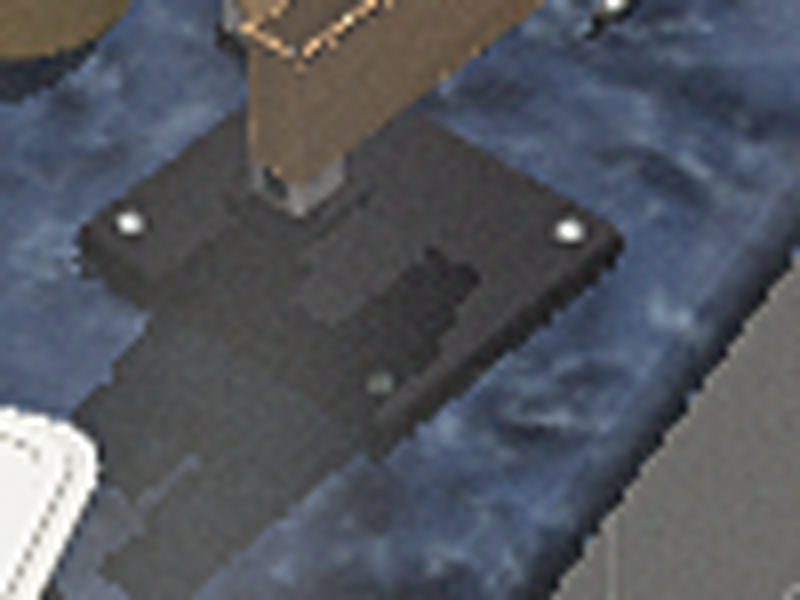

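```bash
cat > fit0.py <<'E'
from h import *
import pickle
from plant import optics
T=cam(optics.read_camera("top"));S=cam(optics.read_camera("side"))
pickle.dump((T,S),open("cams.pkl","wb"))
def px(o,f,u): return np.array(o)+(np.array(u)+.5)/f-.5
a3=lambda *u:px((220,270),8,u); a5=lambda *u:px((255,290),8,u); a1=lambda *u:px((255,255),8,u)
a4=lambda *u:px((350,215),80/9,u); a2=lambda *u:px((315,190),8,u)
def Rz(a): return np.array([[np.cos(a),-np.sin(a),0],[np.sin(a),np.cos(a),0],[0,0,1]])
def res(p):
    x,y,a,d=p; X=.05-d;Y=.065-d;W=-.1+d
    pts=[(T,a3(128,183),(X,Y,.012)),(T,a3(422,147),(X,-Y,.012)),(T,a3(461,492),(W,-Y,.012)),(T,a3(162,528),(W,Y,.012)),
     (S,a5(130,222),(X,Y,.012)),(S,a5(569,230),(W,-Y,.012)),(S,a5(380,383),(W,Y,.012)),
     (S,a1(290,28),(.021,-.02,.2)),(S,a1(365,75),(-.021,-.02,.2)),
     (T,a3(165,80),(.021,.02,.2)),(T,a3(285,72),(.021,-.02,.2))]
    return np.array([proj(c,Rz(a)@np.array(q)+[x,y,0])[0]-u for c,u,q in pts])
p0=list(atz(T,a3(230,140),.2)[:2])+[0.2,.012]
r=least_squares(lambda p:res(p).ravel(),p0,loss="soft_l1")
print("stand",r.x);print(res(r.x).round(2).tolist())
def res2(p):
    x,y,a,z=p
    pts=[(T,a4(213,152),(.006,.06,z)),(T,a4(637,157),(.006,-.06,z)),(T,a4(637,205),(-.006,-.06,z)),(T,a4(215,200),(-.006,.06,z)),
     (S,a2(178,170),(.006,.06,z)),(S,a2(390,65),(.006,-.06,z)),(S,a2(408,78),(-.006,-.06,z)),(S,a2(205,183),(-.006,.06,z))]
    return np.array([proj(c,Rz(a)@np.array(q)+[x,y,0])[0]-u for c,u,q in pts])
p0=list(atz(T,a4(425,178),.16)[:2])+[0.2,.16]
r=least_squares(lambda p:res2(p).ravel(),p0,loss="soft_l1")
print("slate",r.x);print(res2(r.x).round(2).tolist())
def res3(p):
    x,y,a=p
    pts=[(T,a4(135,442),(-.035,.075,.0)),(T,a4(614,442),(-.035,-.075,.0)),(S,a2(207,535),(-.035,.075,0)),(S,a2(465,395),(-.035,-.075,0))]
    return np.array([proj(c,Rz(a)@np.array(q)+[x,y,0])[0]-u for c,u,q in pts])
r=least_squares(lambda p:res3(p).ravel(),r.x[:3],loss="soft_l1")
print("rest",r.x);print(res3(r.x).round(2).tolist())
from plant import robot
s=robot.read_state(); print(s["tool_pos"],R.from_rotvec(s["orientation"]).as_matrix().round(3))
E
python3 fit0.py
```

```text
stand [ 0.48554784  0.21995969 -0.21094614  0.01501581]
[[0.81, 0.37], [0.35, 0.39], [0.04, 0.53], [0.32, 0.69], [-0.28, 0.24], [-0.31, 0.45], [-0.32, 0.31], [-1.1, -2.09], [0.94, -1.62], [-1.37, -0.04], [-0.01, -1.05]]
slate [ 0.50059327 -0.18237981 -0.34208038  0.15486052]
[[0.75, 1.1], [-0.23, 0.74], [-0.02, -0.23], [0.63, 0.13], [-0.71, -0.1], [-0.39, -0.1], [-0.03, -0.25], [-1.49, -0.15]]
rest [ 0.50065795 -0.1843608  -0.34050476]
[[0.38, -0.14], [0.15, 0.03], [-0.11, 0.54], [-0.29, 0.38]]
[ 0.17312641 -0.57410373  0.21797858] [[ 0.957  0.289 -0.   ]
 [ 0.289 -0.957  0.001]
 [ 0.    -0.001 -1.   ]]
```

Candidates for the slate are the framed slate in the brown rest (side 350,222; top 397,245) and a smaller one standing free (side 315,258; top 325,258). I choose the one in the rest: the 120 mm width model fits it, and the crop shows it is the larger. The stand's orange button is at side 285,274.

>>> {"method": "send_rows", "body": {
  "targets": [
    [1,[0,0,-35],0],
    [1,[15,-19,0],0],
    [1,[29,-37,0],0],
    [1,[29,-37,0],0],
    [1,[29,-37,0],0],
    [1,[29,-37,0],0],
    [1,[29,-37,0],0],
    [1,[29,-37,0],0],
    [1,[29,-37,0],0],
    [1,[29,-37,0],0]
  ],
  "newtons": 20
}}

```text
t: 1.2
tool_pos: [0.3189, -0.1998, 0.2536]
orientation: [3.108, 0.457, 0.001]
force: [1.2, 0.5, -1.0]
opening: 0.0929
```

```bash
cat > go.py <<'E'
import sys
from h import *
from plant import robot
# usage: go.py x y z psi : deltas in current tool axes
s=robot.read_state(); M=R.from_rotvec(s["orientation"]).as_matrix()
psi=np.arctan2(M[1,0],M[0,0])
print("t",round(s["t"],2),"pos",s["tool_pos"].round(4),"psi",psi.round(4),"tilt",M[:,2].round(4),"q",s["q"].round(2),"F",s["force"].round(1),"T",s["wrist_torque"].round(2),"open",round(s["opening"],4))
if len(sys.argv)>1:
    x,y,z,p=map(float,sys.argv[1:5])
    turn=-(p-psi); d=np.array([x,y,z])-s["tool_pos"]
    print("tool delta mm now",(M.T@d*1000).round(1),"turn",round(turn,4),"; after turn",((M@R.from_rotvec([0,0,turn]).as_matrix()).T@d*1000).round(1))
E
python3 go.py .4858 .2209 .25 -.211
```

```text
t 1.2 pos [ 0.3189 -0.1998  0.2536] psi 0.2922 tilt [ 5.e-04 -3.e-04 -1.e+00] q [-0.7  -0.52  1.99  0.    1.67  0.58] F [ 1.2  0.5 -1. ] T [ 0.   -0.01 -0.  ] open 0.0929
tool delta mm now [ 281.  -354.8    3.6] turn 0.5032 ; after turn [  75.  -446.4    3.6]
```

>>> {"method": "send_rows", "body": {
  "targets": [
    [1,[29,-37,0],0],
    [1,[29,-37,0],0],
    [1,[29,-37,0],0],
    [1,[29,-37,0],0],
    [1,[29,-37,0],0],
    [1,[29,-37,0],0],
    [1,[29,-37,0],0],
    [1,[29,-37,0],0],
    [1,[29,-37,0],0.12],
    [1,[0,0,0],0.13],
    [1,[0,0,0],0.13],
    [1,[0,0,0],0.123]
  ]
}}

```text
t: 2.4
tool_pos: [0.4723, 0.1931, 0.2531]
orientation: [3.123, -0.336, -0.002]
force: [-0.0, 0.2, -0.7]
opening: 0.0928
```

```bash
python3 go.py .4858 .2209 .25 -.211
```

```text
t 2.4 pos [0.4723 0.1931 0.2531] psi -0.2143 tilt [-1.1e-03 -4.0e-04 -1.0e+00] q [ 0.29 -0.13  1.68 -0.    1.59  2.07] F [-0.   0.2 -0.7] T [ 0.04 -0.06  0.  ] open 0.0928
tool delta mm now [  7.3 -30.    3.1] turn -0.0033 ; after turn [  7.4 -30.    3.1]
```

>>> {"method": "send_rows", "body": {
  "targets": [
    [1,[7.3,-30,0],0],
    [1,[0,0,10],0],
    [1,[0,0,10],0],
    [1,[0,0,0],0]
  ]
}}

```text
t: 2.8
tool_pos: [0.4845, 0.2196, 0.2311]
orientation: [3.122, -0.329, -0.006]
force: [-0.7, 0.7, -0.2]
opening: 0.0933
```

```bash
python3 go.py .4858 .2209 .158 -.211
python3 - <<'E'
import cv2
from plant import optics
s=optics.read_camera("side")["color"][:,:,::-1];t=optics.read_camera("top")["color"][:,:,::-1]
import numpy as np
a=cv2.resize(s[235:325,240:340],(400,360),interpolation=cv2.INTER_CUBIC);b=cv2.resize(t[230:340,200:320],(393,360),interpolation=cv2.INTER_CUBIC)
cv2.imwrite("pics/b1.png",np.hstack([a,b]))
E
```

```text
t 2.8 pos [0.4845 0.2196 0.2311] psi -0.2099 tilt [-0.0038 -0.0016 -1.    ] q [ 0.33 -0.05  1.66 -0.    1.55  2.11] F [-0.7  0.7 -0.2] T [ 0.05 -0.   -0.01] open 0.0933
tool delta mm now [ 1.2 -1.7 73.1] turn 0.0011 ; after turn [ 1.2 -1.7 73.1]
```

View pics/b1.png

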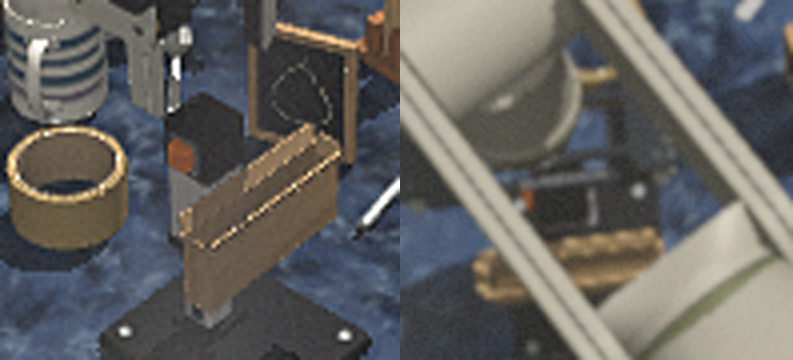

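>>> {"method": "send_rows", "body": {
  "targets": [
    [1,[1,-1.5,12],0],
    [1,[0,0,15],0],
    [1,[0,0,15],0],
    [1,[0,0,15],0],
    [1,[0,0,12],0],
    [1,[0,0,4],0],
    [1,[0,0,0],0]
  ]
}}

```text
t: 3.6
tool_pos: [0.4867, 0.2215, 0.1596]
orientation: [3.124, -0.329, -0.002]
force: [-0.6, -0.2, -0.4]
opening: 0.0931
```

```bash
python3 go.py .4858 .2209 .158 -.211
python3 - <<'E'
import cv2
from plant import optics
s=optics.read_camera("side")["color"][:,:,::-1]
cv2.imwrite("pics/b2.png",cv2.resize(s[235:325,240:340],(660,594),interpolation=cv2.INTER_CUBIC))
E
```

```text
t 3.6 pos [0.4867 0.2215 0.1596] psi -0.2102 tilt [-1.7e-03 -5.0e-04 -1.0e+00] q [ 0.33 -0.01  1.74  0.    1.41  2.11] F [-0.6 -0.2 -0.4] T [ 0.08  0.05 -0.  ] open 0.0931
tool delta mm now [-0.7  0.7  1.6] turn 0.0008 ; after turn [-0.7  0.7  1.6]
```

View pics/b2.png

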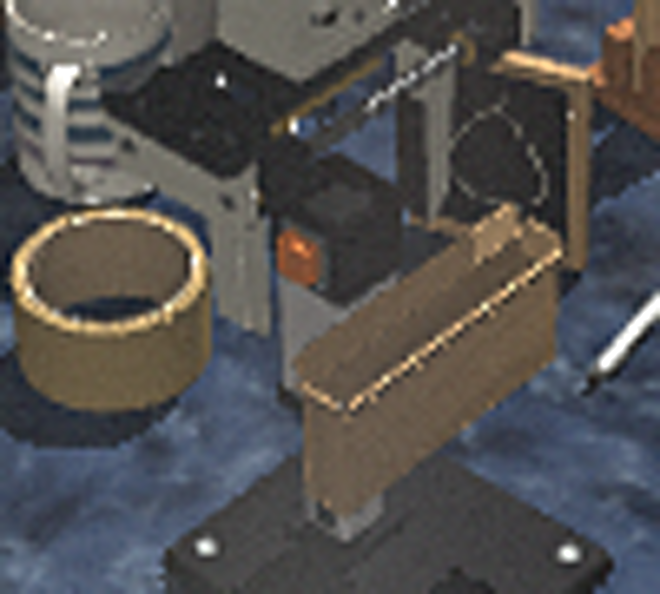

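Fingers straddle the head with the button between them (crop 297,255). I close now.

>>> {"method": "send_rows", "body": {
  "targets": [
    [0,[0,0,0],0],
    [-0.1,[0,0,0],0],
    [-0.3,[0,0,0],0],
    [-0.5,[0,0,0],0],
    [-0.5,[0,0,0],0],
    [-0.5,[0,0,0],0]
  ],
  "newtons": 20
}}

```text
t: 4.25
tool_pos: [0.4873, 0.2218, 0.1607]
orientation: [-3.124, 0.329, -0.0]
force: [0.7, 2.0, 0.0]
opening: 0.0498
```

```bash
python3 go.py .4858 .2209 .158 -.211
```

```text
t 4.25 pos [0.4873 0.2218 0.1607] psi -0.2102 tilt [ 2.e-04  3.e-04 -1.e+00] q [ 0.33 -0.01  1.74  0.    1.41  2.11] F [0.7 2.  0. ] T [ 0.46 -0.13  0.03] open 0.0498
tool delta mm now [-1.3  1.2  2.7] turn 0.0008 ; after turn [-1.3  1.2  2.7]
```

>>> {"method": "send_rows", "body": {
  "targets": [
    [-0.5,[0,0,0],0],
    [-0.5,[0,0,0],0],
    [-0.5,[0,0,0],0]
  ]
}}

```text
t: 4.55
tool_pos: [0.4869, 0.2198, 0.1603]
orientation: [3.121, -0.33, -0.002]
force: [-2.3, -9.2, 1.8]
opening: 0.0418
```

```bash
python3 go.py .4858 .2209 .158 -.211
```

```text
t 4.55 pos [0.4869 0.2198 0.1603] psi -0.2109 tilt [-0.0014 -0.0033 -1.    ] q [ 0.33 -0.01  1.74 -0.    1.41  2.11] F [-2.3 -9.2  1.8] T [-0.97  0.21  0.14] open 0.0418
tool delta mm now [-1.3 -0.9  2.3] turn 0.0001 ; after turn [-1.3 -0.9  2.3]
```

Opening is 42 mm, so the button is fully pressed. I relax the side load and lower.

>>> {"method": "send_rows", "body": {
  "targets": [
    [-0.5,[0,2,0],0],
    [-0.5,[0,0,4],0],
    [-0.5,[0,0,4],0],
    [-0.5,[0,0,4],0],
    [-0.5,[0,0,4],0],
    [-0.5,[0,0,4],0]
  ],
  "newtons": 25
}}

```text
t: 5.15
tool_pos: [0.4869, 0.2197, 0.1403]
orientation: [3.124, -0.329, 0.0]
force: [-1.1, -0.1, 2.2]
opening: 0.0421
```

```bash
python3 go.py .4858 .2209 .1253 -.211
```

```text
t 5.15 pos [0.4869 0.2197 0.1403] psi -0.2101 tilt [ 1.e-04 -0.e+00 -1.e+00] q [ 0.33  0.    1.77 -0.    1.37  2.11] F [-1.1 -0.1  2.2] T [-0.18  0.14  0.03] open 0.0421
tool delta mm now [-1.3 -0.9 15. ] turn 0.0009 ; after turn [-1.3 -0.9 15. ]
```

>>> {"method": "send_rows", "body": {
  "targets": [
    [-0.5,[0,0,4],0],
    [-0.5,[0,0,4],0],
    [-0.5,[0,0,4],0],
    [-0.5,[0,0,3],0],
    [-0.5,[0,0,0],0],
    [-0.5,[0,0,0],0]
  ]
}}

```text
t: 5.75
tool_pos: [0.4868, 0.2197, 0.1248]
orientation: [-3.124, 0.33, 0.0]
force: [4.6, 2.0, -7.8]
opening: 0.0418
```

```bash
python3 go.py .4858 .2209 .1253 -.211
```

```text
t 5.75 pos [0.4868 0.2197 0.1248] psi -0.2103 tilt [-2.e-04  0.e+00 -1.e+00] q [0.33 0.02 1.78 0.   1.34 2.11] F [ 4.6  2.  -7.8] T [ 0.31 -0.87  0.15] open 0.0418
tool delta mm now [-1.2 -1.  -0.5] turn 0.0007 ; after turn [-1.2 -1.  -0.5]
```

>>> {"method": "send_rows", "body": {
  "targets": [
    [0.1,[0,0,0],0],
    [0.3,[0,0,0],0],
    [0.6,[0,0,0],0],
    [0.9,[0,0,0],0],
    [1,[0,0,0],0],
    [1,[0,0,0],0]
  ]
}}

```text
t: 6.35
tool_pos: [0.4868, 0.2196, 0.1258]
orientation: [3.124, -0.33, 0.0]
force: [-0.9, -0.1, -0.4]
opening: 0.0849
```

```bash
python3 go.py .4858 .2209 .1253 -.211
python3 - <<'E'
import cv2
from plant import optics
s=optics.read_camera("side")["color"][:,:,::-1]
cv2.imwrite("pics/b3.png",cv2.resize(s[250:325,250:333],(664,600),interpolation=cv2.INTER_CUBIC))
E
```

```text
t 6.35 pos [0.4868 0.2196 0.1258] psi -0.2102 tilt [ 1.e-04 -1.e-04 -1.e+00] q [ 0.33  0.02  1.78 -0.    1.34  2.11] F [-0.9 -0.1 -0.4] T [-0.02  0.02 -0.04] open 0.0849
tool delta mm now [-1.3 -1.1  0.5] turn 0.0008 ; after turn [-1.3 -1.1  0.5]
```

View pics/b3.png

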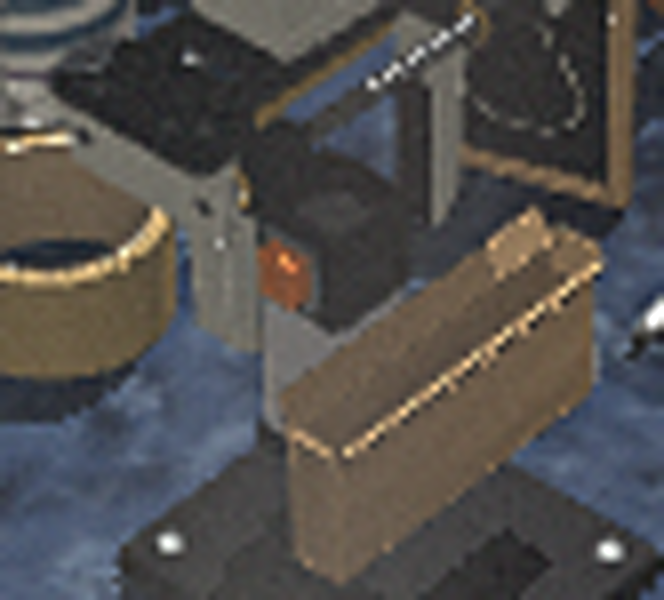

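Button looks out and the tube is lowered. I go up and test the lock by pressing gently on the head with shut fingers.

>>> {"method": "send_rows", "body": {
  "targets": [
    [1,[0,0,-20],0],
    [1,[0,0,-35],0],
    [0,[0,0,-25],0],
    [-1,[0,0,0],0],
    [-1,[0,0,0],0],
    [-1,[0,0,0],0],
    [-1,[0,0,0],0],
    [-1,[0,0,0],0],
    [-1,[0,0,0],0],
    [-1,[0,0,0],0]
  ]
}}

```text
t: 7.4
tool_pos: [0.4867, 0.2197, 0.2053]
orientation: [3.124, -0.33, -0.001]
force: [-0.5, -0.2, 0.5]
opening: 0.0334
```

```bash
python3 go.py .4868 .22 .17 -.211
python3 - <<'E'
import cv2
from plant import optics
s=optics.read_camera("side")["color"][:,:,::-1]
cv2.imwrite("pics/b4.png",cv2.resize(s[240:340,245:355],(660,600),interpolation=cv2.INTER_CUBIC))
E
```

```text
t 7.4 pos [0.4867 0.2197 0.2053] psi -0.2102 tilt [-5.e-04 -2.e-04 -1.e+00] q [ 0.33 -0.04  1.69  0.    1.49  2.11] F [-0.5 -0.2  0.5] T [ 0.06  0.01 -0.01] open 0.0334
tool delta mm now [ 0.1 -0.4 35.3] turn 0.0008 ; after turn [ 0.1 -0.4 35.3]
```

View pics/b4.png

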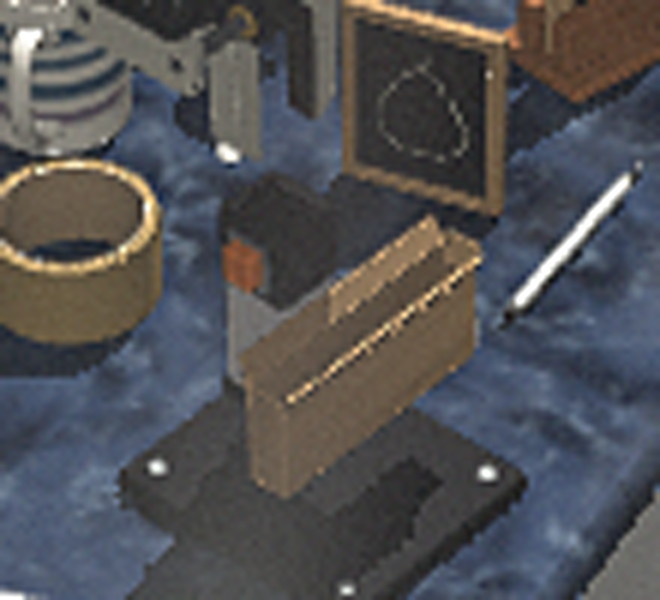

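>>> {"method": "send_rows", "body": {
  "targets": [
    [-1,[0,0,10],0],
    [-1,[0,0,12],0],
    [-1,[0,0,10],0],
    [-1,[0,0,4],0],
    [-1,[0,0,0],0]
  ]
}}

```text
t: 7.95
tool_pos: [0.486, 0.2194, 0.1682]
orientation: [3.123, -0.329, -0.003]
force: [-1.1, -0.3, 1.5]
opening: 0.0004
```

>>> {"method": "send_rows", "body": {
  "targets": [
    [-1,[0,0,2],0],
    [-1,[0,0,1],0],
    [-1,[0,0,0],0]
  ]
}}

```text
t: 8.25
tool_pos: [0.487, 0.2198, 0.1669]
orientation: [-3.124, 0.329, -0.001]
force: [-0.2, -0.4, -0.2]
opening: 0.0005
```

>>> {"method": "send_rows", "body": {
  "targets": [
    [-1,[0,0,2],0],
    [-1,[0,0,1],0],
    [-1,[0,0,0],0]
  ]
}}

```text
t: 8.55
tool_pos: [0.4868, 0.2197, 0.1636]
orientation: [-3.124, 0.33, -0.0]
force: [0.4, 0.4, -0.0]
opening: 0.0006
```

>>> {"method": "send_rows", "body": {
  "targets": [
    [-1,[0,0,1],0],
    [-1,[0,0,1],0],
    [-1,[0,0,0],0]
  ]
}}

```text
t: 8.85
tool_pos: [0.487, 0.2198, 0.163]
orientation: [-3.124, 0.33, -0.001]
force: [-4.6, -2.2, 10.2]
opening: 0.0003
```

>>> {"method": "send_rows", "body": {
  "targets": [
    [-1,[0,0,1],0],
    [-1,[0,0,1],0],
    [-1,[0,0,0],0]
  ]
}}

```text
t: 9.15
tool_pos: [0.487, 0.2198, 0.1626]
orientation: [-3.124, 0.329, -0.002]
force: [-10.0, -5.1, 20.7]
opening: 0.0006
```

Head takes 20 N without sliding, so it is locked one hole down. Next is the slate.

>>> {"method": "send_rows", "body": {
  "targets": [
    [-1,[0,0,-30],0],
    [0,[0,0,-40],-0.1],
    [1,[0,0,-20],-0.14],
    [1,[0,0,0],-0.14],
    [1,[0,0,0],-0.14],
    [1,[0,0,0],-0.14],
    [1,[0,0,0],-0.14],
    [1,[0,0,0],-0.14],
    [1,[0,0,0],-0.14],
    [1,[0,0,0],-0.14],
    [1,[0,0,0],-0.14],
    [1,[0,0,0],-0.08]
  ]
}}

```text
t: 10.35
tool_pos: [0.4868, 0.2197, 0.2495]
orientation: [-2.561, -1.819, 0.0]
force: [0.1, -0.6, 0.3]
opening: 0.084
```

```bash
python3 go.py .5006 -.183 .2 1.23
```

```text
t 10.35 pos [0.4868 0.2197 0.2495] psi 1.2353 tilt [-1.e-04 -0.e+00 -1.e+00] q [ 0.33 -0.06  1.63  0.    1.57  0.66] F [ 0.1 -0.6  0.3] T [-0.09 -0.03 -0.03] open 0.084
tool delta mm now [-375.7  145.7   49.6] turn 0.0053 ; after turn [-374.9  147.6   49.6]
```

>>> {"method": "send_rows", "body": {
  "targets": [
    [1,[-20,8,0],0.005],
    [1,[-40,15.7,0],0],
    [1,[-40,15.7,0],0],
    [1,[-40,15.7,0],0],
    [1,[-40,15.7,0],0],
    [1,[-40,15.7,0],0],
    [1,[-40,15.7,0],0],
    [1,[-40,15.7,0],0],
    [1,[-40,15.7,0],0],
    [1,[-35,13.7,0],0],
    [1,[0,0,20],0],
    [1,[0,0,0],0]
  ]
}}

```text
t: 11.55
tool_pos: [0.4968, -0.1836, 0.2269]
orientation: [-2.57, -1.801, 0.003]
force: [-0.6, 0.3, -0.2]
opening: 0.093
```

```bash
python3 go.py .5006 -.183 .13 1.23
python3 - <<'E'
import cv2,numpy as np
from plant import optics
s=optics.read_camera("side")["color"][:,:,::-1];t=optics.read_camera("top")["color"][:,:,::-1]
a=cv2.resize(s[170:270,300:400],(400,400),interpolation=cv2.INTER_CUBIC);b=cv2.resize(t[200:300,340:440],(400,400),interpolation=cv2.INTER_CUBIC)
cv2.imwrite("pics/c1.png",np.hstack([a,b]))
E
```

```text
t 11.55 pos [ 0.4968 -0.1836  0.2269] psi 1.2225 tilt [-0.004   0.0021 -1.    ] q [-0.45 -0.06  1.67  0.    1.54 -0.1 ] F [-0.6  0.3 -0.2] T [0.03 0.01 0.03] open 0.093
tool delta mm now [ 1.8  3.8 96.9] turn -0.0075 ; after turn [ 1.7  3.8 96.9]
```

View pics/c1.png

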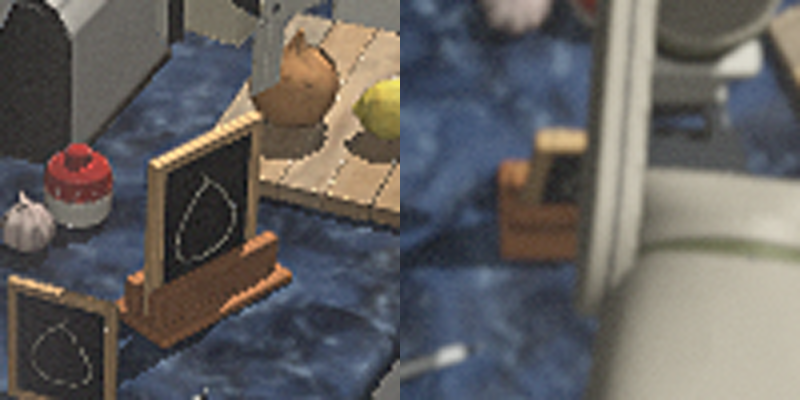

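```bash
python3 go.py .5006 -.183 .13 1.23
python3 - <<'E'
import cv2,numpy as np,pickle
from h import *
from plant import optics,robot
T,S=pickle.load(open("cams.pkl","rb"))
p=robot.read_state()["tool_pos"]; print(proj(S,p),proj(T,p))
s=optics.read_camera("side")["color"][:,:,::-1].copy();cv2.circle(s,tuple(int(v) for v in proj(S,p)[0]),2,(0,0,255),-1)
cv2.imwrite("pics/c2.png",cv2.resize(s[130:280,290:440],(600,600),interpolation=cv2.INTER_CUBIC))
E
```

```text
t 11.65 pos [ 0.4979 -0.1826  0.2293] psi 1.2247 tilt [-1.4e-03  9.0e-04 -1.0e+00] q [-0.45 -0.06  1.67  0.    1.54 -0.1 ] F [0.3 1.  0.4] T [-0.03 -0.08 -0.05] open 0.0932
tool delta mm now [ 0.5  2.9 99.3] turn -0.0053 ; after turn [ 0.5  2.9 99.3]
[[352.8177304  185.03538284]] [[401.95214201 226.40878285]]
```

View pics/c2.png

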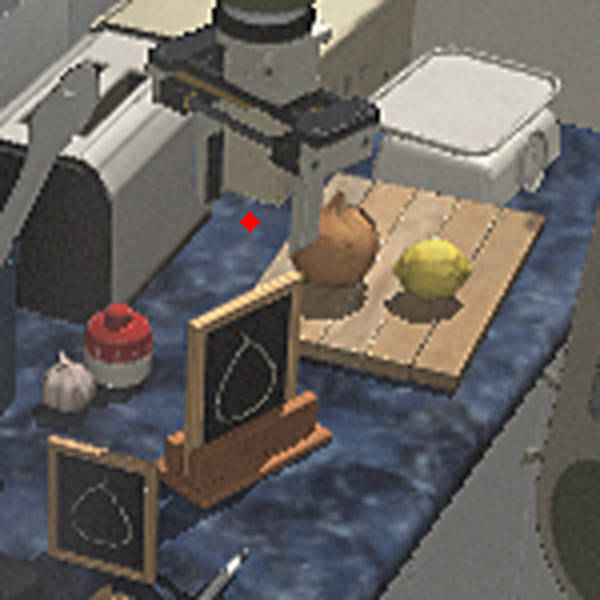

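>>> {"method": "send_rows", "body": {
  "targets": [
    [1,[0.5,3,10],-0.005],
    [1,[0,0,20],0],
    [1,[0,0,25],0],
    [1,[0,0,25],0],
    [1,[0,0,15],0],
    [1,[0,0,7],0],
    [0.2,[0,0,0],0],
    [-0.3,[0,0,0],0],
    [-0.6,[0,0,0],0]
  ],
  "newtons": 15
}}

```text
t: 12.6
tool_pos: [0.5023, -0.1839, 0.1292]
orientation: [2.564, 1.811, 0.002]
force: [0.9, -0.1, 0.2]
opening: 0.0733
```

```bash
python3 go.py .5006 -.183 .13 1.23
```

```text
t 12.6 pos [ 0.5023 -0.1839  0.1292] psi 1.2299 tilt [ 0.0022 -0.001  -1.    ] q [-0.45  0.01  1.78  0.    1.35 -0.11] F [ 0.9 -0.1  0.2] T [ 0.01 -0.04  0.01] open 0.0733
tool delta mm now [ 0.3 -1.9 -0.9] turn -0.0001 ; after turn [ 0.3 -1.9 -0.9]
```

>>> {"method": "send_rows", "body": {
  "targets": [
    [-0.8,[0,-1.5,0],0],
    [-1,[0,0,0],0],
    [-1,[0,0,0],0],
    [-1,[0,0,0],0],
    [-1,[0,0,0],0],
    [-1,[0,0,0],0],
    [-1,[0,0,0],0],
    [-1,[0,0,0],0],
    [-1,[0,0,0],0]
  ]
}}

```text
t: 13.5
tool_pos: [0.4999, -0.183, 0.1276]
orientation: [-2.566, -1.812, 0.0]
force: [-0.1, 0.5, 0.3]
opening: 0.0118
```

```bash
python3 go.py .5006 -.183 .13 1.23
```

```text
t 13.5 pos [ 0.4999 -0.183   0.1276] psi 1.2299 tilt [-1.e-04  0.e+00 -1.e+00] q [-0.45  0.01  1.78 -0.    1.35 -0.11] F [-0.1  0.5  0.3] T [-0.01 -0.11 -0.01] open 0.0118
tool delta mm now [ 0.3  0.7 -2.4] turn -0.0001 ; after turn [ 0.3  0.7 -2.4]
```

>>> {"method": "send_rows", "body": {
  "targets": [
    [-1,[0,0,0],0],
    [-1,[0,0,-4],0],
    [-1,[0,0,-8],0],
    [-1,[0,0,-10],0],
    [-1,[0,0,-10],0],
    [-1,[0,0,-10],0],
    [-1,[0,0,-10],0],
    [-1,[0,0,-8],0],
    [-1,[0,0,0],0]
  ],
  "newtons": 35
}}

```text
t: 14.4
tool_pos: [0.5007, -0.1835, 0.1895]
orientation: [2.564, 1.811, 0.002]
force: [0.2, -0.0, -2.7]
opening: 0.0117
```

```bash
python3 go.py .4347 .2309 .29 1.36
python3 - <<'E'
import cv2,numpy as np
from plant import optics
s=optics.read_camera("side")["color"][:,:,::-1]
cv2.imwrite("pics/c3.png",cv2.resize(s[130:330,250:450],(600,600),interpolation=cv2.INTER_CUBIC))
E
```

```text
t 14.4 pos [ 0.5007 -0.1835  0.1895] psi 1.2298 tilt [ 0.0023 -0.0011 -1.    ] q [-0.45 -0.04  1.71 -0.    1.46 -0.11] F [ 0.2 -0.  -2.7] T [ 0.01 -0.05 -0.02] open 0.0117
tool delta mm now [ 368.4 -200.5 -101.2] turn -0.1302 ; after turn [ 391.3 -151.  -101.2]
```

View pics/c3.png

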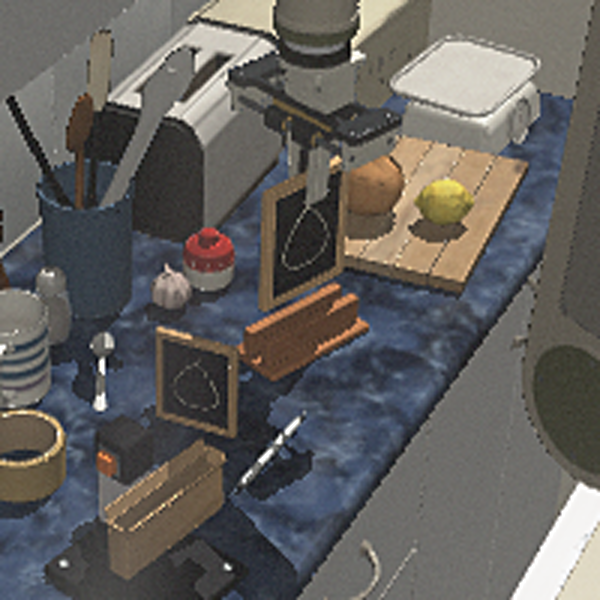

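>>> {"method": "send_rows", "body": {
  "targets": [
    [-1,[-8,-22,-20],0],
    [-1,[-8,-22,-28],0],
    [-1,[-8,-22,-28],0],
    [-1,[10,-4,-28],0],
    [-1,[25,-9,0],0],
    [-1,[38,-13,0],0],
    [-1,[38,-13,0],0],
    [-1,[38,-13,0],0],
    [-1,[38,-13,0],0],
    [-1,[38,-13,0],0],
    [-1,[38,-13,0],0],
    [-1,[30,-10,0],0]
  ]
}}

```text
t: 15.65
tool_pos: [0.4318, 0.1284, 0.291]
orientation: [-2.565, -1.813, 0.001]
force: [1.0, 0.4, -1.8]
opening: 0.0116
```

```bash
python3 go.py .4347 .2309 .29 1.36
```

```text
t 15.65 pos [0.4318 0.1284 0.291 ] psi 1.2308 tilt [-9.e-04  2.e-04 -1.e+00] q [ 0.17 -0.3   1.76  0.    1.68  0.51] F [ 1.   0.4 -1.8] T [-0.08 -0.09 -0.08] open 0.0116
tool delta mm now [ 97.6 -31.5   1. ] turn -0.1292 ; after turn [100.8 -18.6   1. ]
```

>>> {"method": "send_rows", "body": {
  "targets": [
    [-1,[30,-10,0],-0.05],
    [-1,[30,-8,0],-0.05],
    [-1,[25,-5,0],-0.03],
    [-1,[13,-2.5,0],0],
    [-1,[0,0,0],0]
  ]
}}

```text
t: 16.15
tool_pos: [0.435, 0.2286, 0.2909]
orientation: [-2.442, -1.976, 0.002]
force: [-0.6, -0.4, -2.1]
opening: 0.0119
```

```bash
python3 go.py .4344 .2295 .29 1.36
```

```text
t 16.15 pos [0.435  0.2286 0.2909] psi 1.3609 tilt [-1.3e-03 -4.0e-04 -1.0e+00] q [ 0.38 -0.18  1.67  0.    1.66  0.59] F [-0.6 -0.4 -2.1] T [-0.07 -0.05  0.03] open 0.0119
tool delta mm now [ 0.7 -0.8  0.9] turn 0.0009 ; after turn [ 0.7 -0.8  0.9]
```

Down to just above the lips, then a look with the model overlaid.

>>> {"method": "send_rows", "body": {
  "targets": [
    [-1,[0.5,-0.8,10],0],
    [-1,[0,0,10],0],
    [-1,[0,0,3],0],
    [-1,[0,0,0],0],
    [-1,[0,0,0],0]
  ]
}}

```text
t: 16.65
tool_pos: [0.4348, 0.2278, 0.2687]
orientation: [2.444, 1.974, 0.0]
force: [-0.8, -0.4, -2.5]
opening: 0.0122
```

```bash
python3 go.py .4344 .2295 .27 1.36
cat > ov.py <<'E'
import cv2,numpy as np,pickle,sys
from h import *
from plant import optics,robot
T,S=pickle.load(open("cams.pkl","rb"))
s=robot.read_state(); p=s["tool_pos"]; M=R.from_rotvec(s["orientation"]).as_matrix(); psi=np.arctan2(M[1,0],M[0,0])
def Rz(a): return np.array([[np.cos(a),-np.sin(a),0],[np.sin(a),np.cos(a),0],[0,0,1]])
def im(n):return optics.read_camera(n)["color"][:,:,::-1].copy()
f=6
def crop(i,x,y,w,h): return cv2.resize(i[y:y+h,x:x+w],None,fx=f,fy=f,interpolation=cv2.INTER_CUBIC)
def draw(i,c,x,y,P,col):
    u=(proj(c,P)-[x,y]+.5)*f-.5
    cv2.polylines(i,[np.round(u).astype(int).reshape(-1,1,2)],True,col,1)
s0=np.array([.4853,.219,0]);A=-.211
sl=Rz(psi-np.pi/2); b=p-[0,0,.1176]
for n,c,x,y,w,h in(("side",S,245,210,110,100),("top",T,190,250,130,100)):
    I=crop(im(n),x,y,w,h)
    if len(sys.argv)<3:
        for z in(0,.15): draw(I,c,x,y,[sl@np.array(q)+b for q in((.006,.06,z),(.006,-.06,z),(-.006,-.06,z),(-.006,.06,z))],(0,255,0))
        draw(I,c,x,y,[Rz(A)@np.array(q)+s0 for q in((-.0385,.067,.138),(-.0385,-.067,.138),(-.0655,-.067,.13),(-.0655,.067,.13))],(0,0,255))
    cv2.imwrite(f"pics/{sys.argv[1]}_{n}.png",I)
E
python3 ov.py d1
```

```text
t 16.65 pos [0.4348 0.2278 0.2687] psi 1.3589 tilt [ 0. -0. -1.] q [ 0.38 -0.18  1.71 -0.    1.62  0.59] F [-0.8 -0.4 -2.5] T [-0.04 -0.09  0.01] open 0.0122
tool delta mm now [ 1.5 -0.8 -1.3] turn -0.0011 ; after turn [ 1.5 -0.8 -1.3]
```

View pics/d1_side.png

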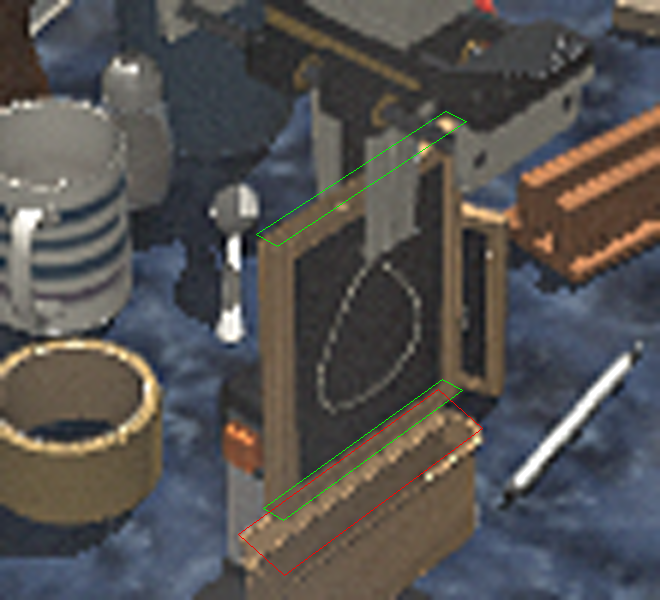

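View pics/d1_top.png

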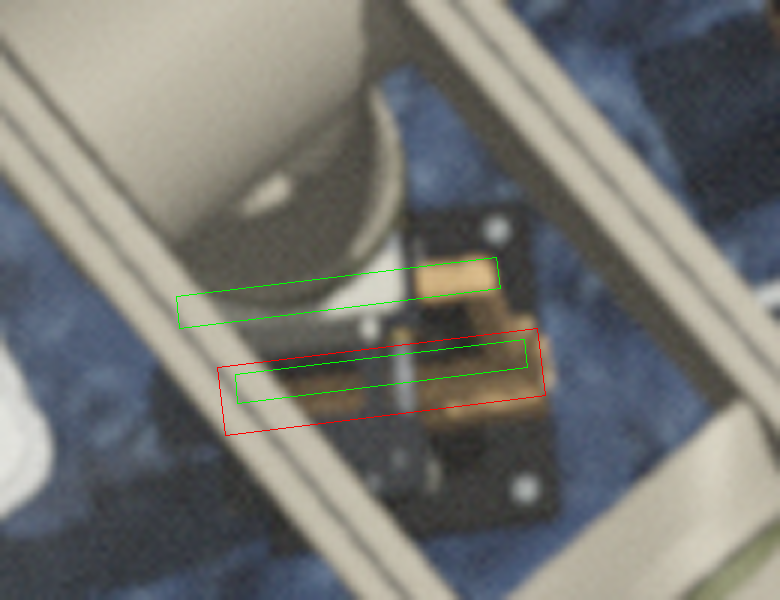

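Overlay matches: the slate (green) sits over the mouth (red). I insert with guarded steps.

>>> {"method": "send_rows", "body": {
  "targets": [
    [-1,[0.5,-0.4,5],0],
    [-1,[0,0,5],0],
    [-1,[0,0,5],0],
    [-1,[0,0,4],0],
    [-1,[0,0,0],0]
  ]
}}

```text
t: 17.25
tool_pos: [0.434, 0.2287, 0.2485]
orientation: [-2.443, -1.975, 0.002]
force: [0.8, -0.5, -3.1]
opening: 0.0115
```

>>> {"method": "send_rows", "body": {
  "targets": [
    [-1,[0,0,4],0],
    [-1,[0,0,4],0],
    [-1,[0,0,4],0],
    [-1,[0,0,0],0]
  ]
}}

```text
t: 17.65
tool_pos: [0.4341, 0.2287, 0.2368]
orientation: [-2.443, -1.975, 0.002]
force: [-0.8, 0.1, -2.2]
opening: 0.0117
```

```bash
python3 go.py .4344 .2295 .187 1.36
```

```text
t 17.65 pos [0.4341 0.2287 0.2368] psi 1.3598 tilt [-1.1e-03 -5.0e-04 -1.0e+00] q [ 0.38 -0.18  1.76 -0.    1.56  0.59] F [-0.8  0.1 -2.2] T [-0.08 -0.05  0.01] open 0.0117
tool delta mm now [ 0.9  0.2 49.8] turn -0.0002 ; after turn [ 0.9  0.2 49.8]
```

>>> {"method": "send_rows", "body": {
  "targets": [
    [-1,[0,0,4],0],
    [-1,[0,0,4],0],
    [-1,[0,0,4],0],
    [-1,[0,0,0],0]
  ]
}}

```text
t: 18.05
tool_pos: [0.4343, 0.2287, 0.2249]
orientation: [-2.443, -1.975, 0.001]
force: [1.1, 0.1, -2.9]
opening: 0.0115
```

>>> {"method": "send_rows", "body": {
  "targets": [
    [-1,[0,0,4],0],
    [-1,[0,0,4],0],
    [-1,[0,0,4],0],
    [-1,[0,0,0],0]
  ]
}}

```text
t: 18.45
tool_pos: [0.4343, 0.2287, 0.2129]
orientation: [-2.443, -1.975, 0.001]
force: [0.6, -0.7, -3.4]
opening: 0.0118
```

```bash
python3 go.py .4344 .2295 .187 1.36; python3 ov.py d2 x
```

```text
t 18.45 pos [0.4343 0.2287 0.2129] psi 1.3598 tilt [-6.e-04 -4.e-04 -1.e+00] q [ 0.38 -0.17  1.79 -0.    1.52  0.59] F [ 0.6 -0.7 -3.4] T [-0.04 -0.4   0.1 ] open 0.0118
tool delta mm now [ 0.8 -0.1 25.9] turn -0.0002 ; after turn [ 0.8 -0.1 25.9]
```

View pics/d2_side.png

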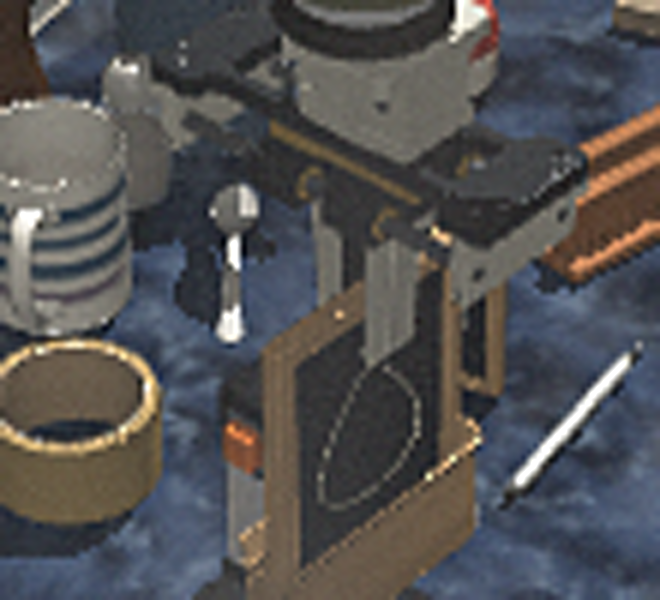

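Going in cleanly. I continue to the bottom.

>>> {"method": "send_rows", "body": {
  "targets": [
    [-1,[0,0,4],0],
    [-1,[0,0,4],0],
    [-1,[0,0,4],0],
    [-1,[0,0,4],0],
    [-1,[0,0,4],0],
    [-1,[0,0,0],0]
  ]
}}

```text
t: 19.15
tool_pos: [0.4343, 0.2287, 0.1929]
orientation: [-2.443, -1.975, 0.001]
force: [0.4, -0.1, -2.4]
opening: 0.0117
```

>>> {"method": "send_rows", "body": {
  "targets": [
    [-1,[0,0,2],0],
    [-1,[0,0,2],0],
    [-1,[0,0,0],0]
  ]
}}

```text
t: 19.45
tool_pos: [0.4344, 0.2288, 0.1894]
orientation: [-2.443, -1.975, 0.0]
force: [1.2, -0.4, -2.4]
opening: 0.0117
```

>>> {"method": "send_rows", "body": {
  "targets": [
    [-1,[0,0,1],0],
    [-1,[0,0,1],0],
    [-1,[0,0,0],0]
  ]
}}

```text
t: 19.75
tool_pos: [0.4344, 0.2289, 0.1875]
orientation: [2.443, 1.975, -0.0]
force: [0.9, 0.1, -2.1]
opening: 0.0118
```

>>> {"method": "send_rows", "body": {
  "targets": [
    [-1,[0,0,1],0],
    [-1,[0,0,1],0],
    [-1,[0,0,0],0]
  ]
}}

```text
t: 20.05
tool_pos: [0.4344, 0.2289, 0.1855]
orientation: [-2.443, -1.975, 0.0]
force: [-0.0, -0.4, -2.4]
opening: 0.0121
```

>>> {"method": "send_rows", "body": {
  "targets": [
    [-1,[0,0,1],0],
    [-1,[0,0,1],0],
    [-1,[0,0,0],0]
  ]
}}

```text
t: 20.35
tool_pos: [0.4348, 0.2289, 0.1852]
orientation: [2.443, 1.975, 0.002]
force: [-3.6, -2.6, 8.3]
opening: 0.012
```

Contact with the floor at the expected height (+8 N). I release and back off.

>>> {"method": "send_rows", "body": {
  "targets": [
    [-1,[0,0,-0.7],0],
    [-0.6,[0,0,0],0],
    [-0.5,[0,0,0],0],
    [-0.3,[0,0,0],0],
    [0,[0,0,0],0],
    [0.3,[0,0,0],0],
    [0.3,[0,0,0],0],
    [0.3,[0,0,-10],0],
    [0.3,[0,0,-25],0],
    [0.3,[0,0,-30],0],
    [0.3,[0,0,-30],0],
    [0.3,[0,0,0],0]
  ]
}}

```text
t: 21.55
tool_pos: [0.4366, 0.2297, 0.2854]
orientation: [2.441, 1.974, 0.013]
force: [-0.4, 0.6, -0.8]
opening: 0.0604
```

```bash
python3 go.py; python3 ov.py d3 x
```

```text
t 21.55 pos [0.4366 0.2297 0.2854] psi 1.3598 tilt [ 0.008   0.0032 -1.    ] q [ 0.38 -0.19  1.68  0.    1.64  0.59] F [-0.4  0.6 -0.8] T [-0.08 -0.06  0.03] open 0.0604
```

View pics/d3_side.png

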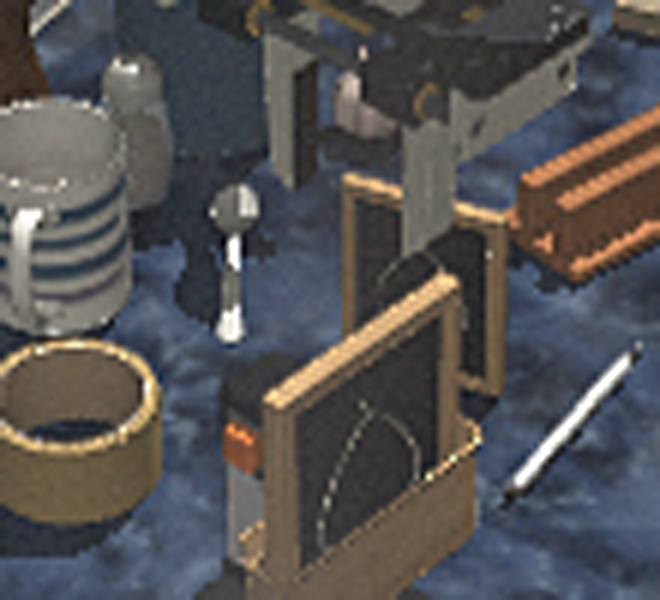

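>>> {"method": "send_rows", "body": {
  "targets": [
    [0.3,[0,0,-30],0],
    [0.3,[-20,-5,0],0],
    [0.3,[-40,-5,0],0],
    [0.3,[-40,0,0],0],
    [0.3,[-40,0,0],0],
    [0.3,[-40,0,0],0],
    [0.3,[-40,0,0],0],
    [0.3,[-20,0,0],0],
    [0.3,[0,0,0],0]
  ]
}}

```text
t: 22.55
tool_pos: [0.3735, -0.0056, 0.3081]
orientation: [-2.446, -1.97, 0.002]
force: [-0.1, -0.5, 0.2]
opening: 0.0606
```

```bash
python3 go.py; sed -i 's/^s0=.*/s0=np.array([.4853,.219,0]);A=-.211;sl=Rz(A);b=np.array([.4344,.2289,.069])/; s/^sl=Rz(psi.*//' ov.py; python3 ov.py d4
python3 - <<'E'
import cv2
from plant import optics
for n in("side","top"): cv2.imwrite(f"pics/f_{n}.png",optics.read_camera(n)["color"][:,:,::-1])
E
```

```text
t 22.55 pos [ 0.3735 -0.0056  0.3081] psi 1.356 tilt [-1.8e-03 -3.0e-04 -1.0e+00] q [-0.15 -0.52  1.9  -0.    1.77  0.06] F [-0.1 -0.5  0.2] T [ 0.01 -0.09  0.02] open 0.0606
```

View pics/d4_side.png

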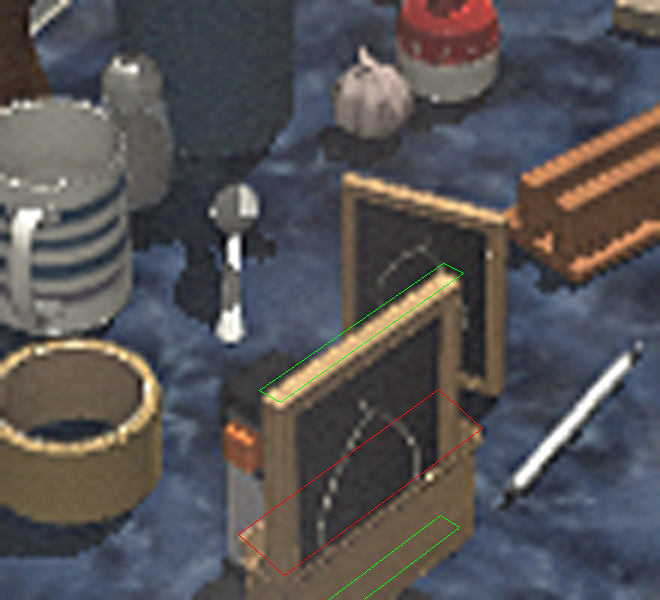

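View pics/d4_top.png

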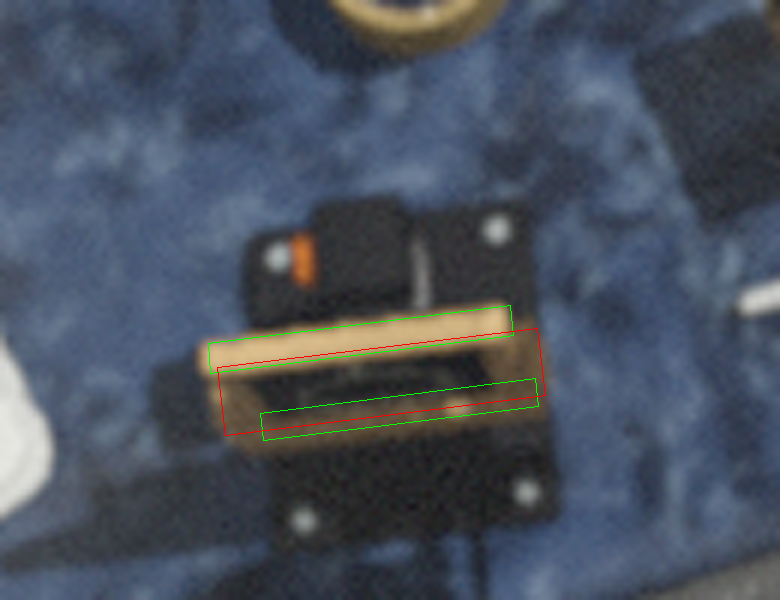

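View pics/f_side.png

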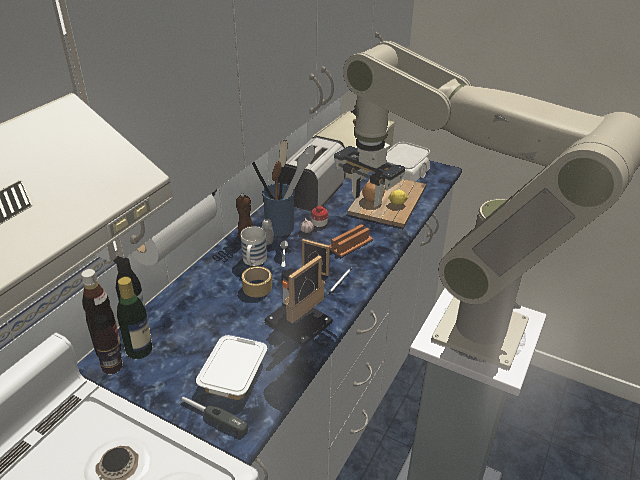

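```bash
python3 -c "
from plant import ticket; print(ticket.close_job())"
```

```text
the job is handed in; nothing more can be done
None
```

The stand is lowered one hole and locked. The larger slate stands upright in its holder, pushed right to the bottom. I handed the job in at about 23 s, with the gripper open and touching nothing.

- **Stand:** I pinched the orange button fully in (finger opening 42 mm), lowered the tube about 35 mm and let go. The button shows sprung back out, and the head took a 20 N downward press without sliding. Fingertip contact put the head's top at about 163 mm, against 165 mm nominal, which is inside the ±2 mm play.
- **Slate:** I lifted it from the rest and lowered it into the slot with no noticeable side force. It touched the floor at the expected height with about 8 N, then I released it and backed off.
- **Last pictures:** The slate is upright in the holder and the button is out. The smaller slate, the pen and the other things I could see look unmoved; I compared these by eye only.
- **Disagreement:** In the side picture the slate's top appears about 1 px lower than my model. The first fit had the same bias, so I put it down to camera calibration.

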